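Show a chart plate to the desk camera, label up

TASK

In the round rack stand three clear plates; find the one with a small notch cut from a corner: the notch marks its frosted end, which carries a label on one face. Lay that plate on the two sloped arms of the wooden stand, label face up and lower long edge against the lips, and let go; then pick it up again and hold it level, label up, centred about 12 cm above the dark camera mat with its frosted end towards the camera post. Finish while still holding it there, and leave the other two plates in the rack.

Things in the scene. Friction and masses are not known exactly. Their poses are not given: they have to be found in the camera images.
- plate_center (a point): Centre of the notched plate: clear acrylic, 100 x 45 x 8 mm, 45 g, standing on a long edge in a rack slot. x: along its length to the frosted end (last 34 mm, whitish). y: out of the face with the label (paper with dark bars, at the frosted end). z: across its width to the edge with the notch (10 x 10 mm cut from the frosted end's corner); this edge starts uppermost.
- plate_frost (a point): Middle of the same plate's frosted end, 33 mm along x from plate_center; same axes.
- blank_a_center (a point): Centre of a second plate of the same size in the rack, one end frosted, but with four square corners and no label; same axes. Stays in the rack.
- blank_b_center (a point): Centre of a third plate of the same size in the rack, clear all over, four square corners, no label; same axes. Stays in the rack.
- rack: Fixed round wooden rack, 156 mm across, at any yaw. Origin: centre of its underside. Three slots 48 mm apart along its x axis, at y = -48, 0, 48 mm; each holds a plate from 6 to 51 mm above the desk, between pairs of ribs (tops 21 mm above the desk) at x = -36 to -24 and 24 to 36 mm only.
- stand: Fixed wooden stand; origin under its base (110 x 75 x 8 mm). z up, x level. Two sloped arms, 14 mm wide, centred at x = -38 and 38 mm, 62 mm free between them for fingers. The slope falls at 45 degrees to +y: its upward normal is (0, 0.707, 0.707), uphill is (0, -0.707, 0.707). Laid label up with the notched edge uphill, a plate's frosted end points to +x.
- stand_seat (a point): Where the centre of a seated plate lies, 81 mm above the desk; axes of the stand. The arms run from the seated plate's lower edge 52 mm uphill; a lip at each arm's foot, 6 mm proud of the slope, carries the plate's lower long edge.
- mat_center (a point): Centre of the top of the fixed dark camera mat, 170 x 130 mm, 4 mm above the desk. x points to the camera post, z up. The camera's foot begins 87 mm along x; the post stands at 120 mm, with a head 50 mm wide at 155 to 205 mm above the desk that comes as near as 80 mm.
Mind the look-alikes: they are no part of the job. What is meant by the stand is not yellow, and is the smaller of those in its own colour. Leave any turquoise look-alike of the part that bears plate_center alone.

How it is judged:
On the way:
1. the notched plate lies seated on the sloped stand, label face up, let go (distance between plate_center and stand_seat below 0.016 m and angle between plate_center's own y axis and vertical between 0.6 and 0.97 rad and contact force between plate and stand above 0.1 N and contact force between plate and the fingers below 0.02 N and linear speed of plate below 0.02 m/s), for 0.2 s.
At the end, for the whole second after the job is handed in: After lying free on the stand, the notched plate is held still by the fingers alone: label up within 14 deg of level, centre within 30 mm of the mat's centre (from above), 80 to 170 mm over it, within 20 deg of the mat's x, frosted end to the post; other plates moved under 20 mm (angle between plate_center's own y axis and vertical below 0.25 rad and horizontal distance between plate_center and mat_center below 0.03 m and z of plate_center in the frame of mat_center between 0.08 and 0.17 m and angle between the x axis of plate_center and the x axis of mat_center, either way round below 0.35 rad and x of plate_frost in the frame of mat_center above 0 m and contact force between plate and the fingers above 1 N and contact force between plate and camera_mat below 0.05 N and contact force between plate and stand below 0.05 N and linear speed of plate below 0.03 m/s and distance of each of blank_a_center, blank_b_center from where it was at the start of the episode below 0.02 m); the arm keeps its last pose, push and grip.
It fails at once if another plate is taken out of the rack or knocked over (distance of any of blank_a_center, blank_b_center from where it was at the start of the episode above 0.03 m).
It also fails if it takes over 67 s, if anything falls off the work surface, if the arm or the gripper's body presses on something with over 40 N, if the wrist force passes 120 N, or if a joint passes its speed limit or range.

ROBOT

A 6-joint arm with a two-finger parallel gripper is mounted at the origin on the work surface. World frame = base frame: x ahead of the robot, y to its left, z up, the work surface at z = 0. Lengths are in m, angles in rad, forces in N, time in s.
With the tool pointing down it reaches from about 0.375 to 0.925 m from the base axis. Payload 5.7 kg.
Tool frame: the origin (TCP) lies midway between the tips of the shut fingers; the grasp point (between the pads) lies 19 mm behind it; z points along the fingers, y is the line along which they close (so a half turn about z gives the same grasp; the last joint's range is limited). The gripper opens to 88 mm and grips with 3 to 60 N. Pads are 20 mm wide; open, the fingers measure 115 mm over their backs; the gripper's body (75 mm by 178 mm) begins 61 mm behind the grasp point.
Start: joints at [1.008, 0.359, 1.51, -0, 1.272, -0.115], TCP at [0.26, 0.541, 0.223] pointing down, gripper open.
Joint ranges: [-2.97, 2.97], [-1.01, 2.36], [0.21, 2.38], [-0.96, 4.11], [0.2, 2.71], [-2.98, 2.98]. Speed limits (rad/s): [2.39, 2.39, 3.14, 3.14, 3.14, 3.14].

INTERFACE

Orientations are given as a unit quaternion [x, y, z, w].
In Python, from bench import move_ptp, servo_line, goto_joints, move_gripper, sleep, inverse_kinematics, capture, PlanningError, close_job, spot_in, silhouettes, current_clock, current_joint_pos, current_qvel, current_joint_torque, current_position, current_orientation, current_force, current_torque, current_finger_gap, current_grip_force gives the robot as it stands. Calls block until the motion is done:
- move_ptp(position, orientation): joint-space move of the TCP to a pose.
- servo_line(position, orientation=None, rate=0.15, contact_N=None): straight line of the TCP; orientation=None keeps the orientation; rate is the mean speed in m/s. With contact_N (N) it stops when the force on the tool has changed by that much, and returns True; else False.
- goto_joints(angles): joint-space move.
- move_gripper(opening): finger opening in m; the grip force is fixed at half the most; returns when the fingers have stopped.
- sleep(seconds).
- inverse_kinematics(position, orientation): joint angles nearest the present ones, or None.
- capture(name): name is "side" or "top" or "wrist"; returns a dict with "image" (400x640x3 uint8, blue, green, red), "range_z" (400x640 float32, m along the optical axis (not along the pixel's ray), 0 where there is no reading), "intrinsics" (3x3 intrinsics, pixels), "R" (3x3) and "t" (3): a world point X has camera coordinates R X + t. Camera axes: x right, y down, z forward; pixel columns grow to the right and rows downward; lengths in m; the calibration is good to about 2 mm. A picture is of the moment at which its call begins.
A pose or a line that the arm cannot do raises PlanningError and nothing moves.
- close_job(): hands the job in; it is judged then, once.
Trained networks look in the newest picture that a camera, given by its name, has taken for a name from the list of things; names that differ only in an ending like _2 or _b are one class to them, and where a whole thing is asked for, a point or a joint stands for the part that bears it (a point fixed in the world has none). Each returns a list of dicts, best first, with "conf" (0 to 1); they miss things now and then, are a little off and sometimes report something else, mostly with a low value. They report only what shows in the picture. A call takes as long as a camera call. They do not tell look-alikes from the thing itself.
- spot_in(camera, query): "xy" ([column, row] in pixels, amid what is visible of it).
- silhouettes(camera, query): "region" (400x640 bool, what is visible of it) and "xy" ([column, row] in pixels, amid what is visible of it).
Readings, each from a call of its own:
- current_clock(): time.
- current_joint_pos(): joint angles.
- current_qvel(): joint speeds.
- current_joint_torque(): joint torques, N m.
- current_position(): TCP position.
- current_orientation(): TCP orientation.
- current_force(): force on the tool from outside, world axes, zero at the start.
- current_torque(): the same for the moment, N m.
- current_finger_gap(): finger opening in m.
- current_grip_force(): force on a finger pad.
Only numpy, scipy, OpenCV 4.12 (cv2) and the standard library are available. Lean on these libraries where they do the work, as an engineer would, in place of code of your own. Each camera call takes 0.05 s, during which the arm holds its last target. There are 200 camera calls.

## Working session

There is one attempt and no reset: what is moved stays moved. The work goes in short steps, each a Python script; the robot and the scene stay as the last script left them, time stands still between calls to the robot, and variables do not carry over. Pictures are saved under pics/ and viewed, at most 10 in all, crops included, and the job is handed in when it is done.

```bash
mkdir -p pics; ls
cat > h.py <<'E'
import numpy as np, cv2
from bench import *
from scipy.spatial.transform import Rotation as Rn
def world(c,uv,z=None,depth=None):
    K,R,t=c["intrinsics"],c["R"],c["t"]
    u,v=uv; r=np.linalg.inv(K)@[u,v,1.]
    if z is None:
        d=c["range_z"][int(round(v)),int(round(u))] if depth is None else depth
        return R.T@(r*d-t)
    o=-R.T@t; d=R.T@r
    return o+d*(z-o[2])/d[2]
def proj(c,X):
    p=c["intrinsics"]@(c["R"]@np.asarray(X)+c["t"]); return p[:2]/p[2]
def cloud(c):
    K,R,t=c["intrinsics"],c["R"],c["t"]; D=c["range_z"]
    v,u=np.mgrid[:D.shape[0],:D.shape[1]]
    P=np.stack([(u-K[0,2])/K[0,0]*D,(v-K[1,2])/K[1,1]*D,D],-1)
    W=(P-t)@R; W[D==0]=np.nan; return W
E
python3 - <<'E'
from h import *
for n in("top","side"):
    c=capture(n); cv2.imwrite(f"pics/{n}0.png",c["image"]); np.savez(f"pics/{n}0.npz",**c)
    print(n,"cam at",-c["R"].T@c["t"])
    for q in("plate_center","plate_frost","blank_a_center","rack","stand","stand_seat","mat_center"):
        for d in spot_in(n,q)[:5]:
            print(q,round(d["conf"],2),np.round(d["xy"]),np.round(world(c,d["xy"]),3))
print(current_clock())
E
```

```text
pics
top cam at [ 0.2337333  -0.10406072  1.66312746]
plate_center 0.74 [394. 164.] [ 0.538 -0.331  0.049]
plate_center 0.72 [457. 169.] [ 0.533 -0.545  0.004]
plate_center 0.43 [442. 252.] [ 0.261 -0.482  0.043]
plate_frost 0.64 [392. 165.] [ 0.541 -0.328  0.021]
plate_frost 0.62 [453. 169.] [ 0.526 -0.52   0.046]
plate_frost 0.48 [438. 250.] [ 0.266 -0.484 -0.008]
blank_a_center 0.74 [403. 155.] [ 0.577 -0.365  0.018]
blank_a_center 0.25 [382. 174.] [ 0.509 -0.295  0.04 ]
rack 0.91 [389. 168.] [ 0.534 -0.322  0.005]
rack 0.64 [195. 164.] [0.538 0.313 0.014]
stand 0.87 [299. 149.] [ 0.591 -0.026  0.012]
stand 0.82 [207. 248.] [0.263 0.262 0.016]
stand 0.63 [392. 234.] [ 0.317 -0.332  0.003]
stand_seat 0.93 [205. 247.] [0.266 0.273 0.005]
stand_seat 0.58 [386. 234.] [ 0.317 -0.311  0.013]
mat_center 0.97 [196. 162.] [0.544 0.313 0.005]
side cam at [ 0.26199467 -0.92222519  0.78902292]
plate_center 0.93 [277. 342.] [ 0.259 -0.492  0.034]
plate_center 0.89 [397. 337.] [ 0.522 -0.525  0.012]
plate_center 0.75 [381. 263.] [ 0.546 -0.336  0.04 ]
plate_center 0.48 [363. 192.] [ 0.6   -0.014  0.005]
plate_frost 0.92 [404. 338.] [ 0.523 -0.546  0.047]
plate_frost 0.87 [273. 342.] [ 0.251 -0.496  0.043]
plate_frost 0.57 [379. 266.] [ 0.537 -0.346  0.041]
blank_a_center 0.78 [394. 274.] [ 0.561 -0.384  0.05 ]
blank_a_center 0.28 [385. 278.] [ 0.553 -0.356  0.004]
rack 0.71 [378. 276.] [ 0.531 -0.36   0.022]
stand 0.93 [362. 195.] [ 0.592 -0.026  0.006]
stand 0.69 [292. 280.] [ 0.315 -0.318  0.006]
stand 0.56 [256. 155.] [0.272 0.281 0.007]
stand_seat 0.75 [254. 155.] [0.264 0.282 0.006]
stand_seat 0.67 [362. 192.] [ 0.594 -0.013  0.006]
stand_seat 0.59 [290. 282.] [ 0.309 -0.325  0.01 ]
mat_center 0.68 [328. 138.] [0.564 0.35  0.   ]
0.8
```

Run:
```python
import cv2,numpy as np
t=cv2.imread("pics/top0.png");s=cv2.imread("pics/side0.png")
a=cv2.resize(t[110:290,150:490],(800,424),interpolation=cv2.INTER_CUBIC)
b=cv2.resize(s[100:370,210:450],(533,600),interpolation=cv2.INTER_CUBIC)
cv2.imwrite("pics/a.png",a);cv2.imwrite("pics/b.png",b)
```

```text
(no output)
```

View pics/a.png

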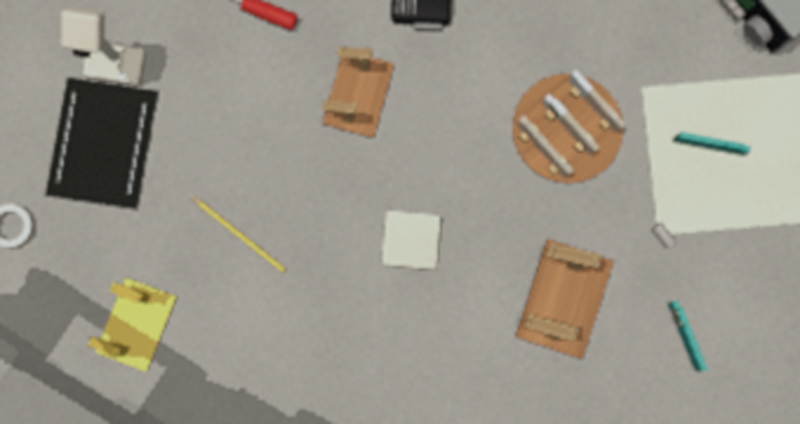

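View pics/b.png

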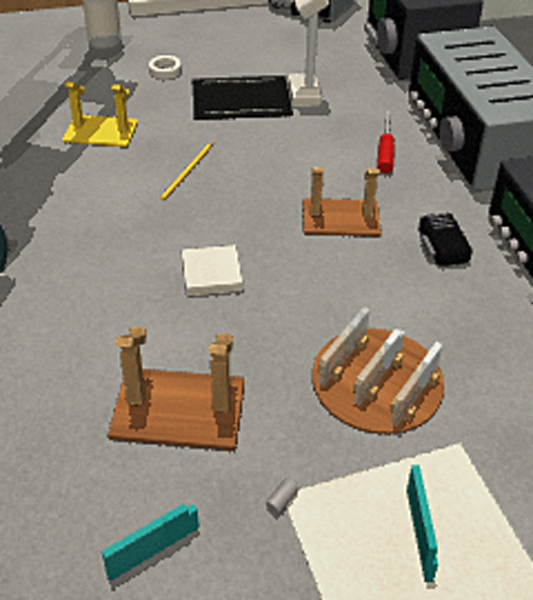

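The top view shows the rack (570,128 in the crop) with three plates. The smaller brown stand is at (358,93), with a larger brown one at (567,298) and a yellow one. The mat is at (102,143), with its post towards the top of the image. The teal plates are decoys. Next I'll take wrist close-ups of the stand and rack.

```bash
cat >> h.py <<'E'
def down(yaw):  # tool y (closing) axis at world angle yaw, z down
    y=np.array([np.cos(yaw),np.sin(yaw),0]);z=np.array([0,0,-1.]);x=np.cross(y,z)
    return Rn.from_matrix(np.c_[x,y,z]).as_quat()
E
python3 - <<'E'
from h import *
print(Rn.from_quat(current_orientation()).as_matrix().round(2).tolist())
c=dict(np.load("pics/top0.npz"))
capture("top")
for q in("mat_center","camera_mat","rack"):
    try: L=silhouettes("top",q)
    except Exception as e: print(q,e); continue
    for d in L[:2]:
        print(q,d["conf"],d["xy"],d["region"].sum())
hsv=c["image"].astype(int).max(2)
m=(hsv<50).astype(np.uint8); m[:, :150]=0; m[:,260:]=0; m[:130]=0; m[210:]=0
cn=max(cv2.findContours(m,cv2.RETR_EXTERNAL,cv2.CHAIN_APPROX_NONE)[0],key=cv2.contourArea)
P=np.array([world(c,p[0],z=.004)[:2] for p in cn])
r=cv2.minAreaRect(P.astype(np.float32)); print("mat",r)
yaw=np.pi/2
for n,p in(("stand",(.55,-.02,.36)),("rack",(.50,-.33,.36))):
    move_ptp(p,down(np.arctan2(p[1],p[0])+np.pi/2))
    k=capture("wrist"); np.savez(f"pics/w_{n}.npz",**k); cv2.imwrite(f"pics/w_{n}.png",k["image"])
    print(n,"cam",-k["R"].T@k["t"],"axis",k["R"][2],current_clock())
    for q in("plate_center","plate_frost","blank_a_center","rack","stand","stand_seat"):
        for d in spot_in("wrist",q)[:4]:
            print(q,round(d["conf"],2),np.round(d["xy"]),np.round(world(k,d["xy"]),3))
a=cv2.imread("pics/w_stand.png");b=cv2.imread("pics/w_rack.png")
E
```

```text
[[-0.9, 0.43, -0.0], [0.43, 0.9, 0.0], [0.0, -0.0, -1.0]]
mat_center 0.91 [195.3, 164.2] 2841
camera_mat it knows: blank_a_center, blank_b_center, mat_center, plate_center, plate_frost, rack, stand, stand_seat
rack 0.8 [389.2, 165.3] 1282
mat ((0.5180726647377014, 0.32134079933166504), (0.12412556260824203, 0.16463468968868256), 82.10648345947266)
stand cam [ 0.48280133 -0.01718471  0.52220091] axis [ 0.2504157  -0.00927195 -0.96809401] 3.3
plate_center 0.81 [140. 179.] [ 0.553 -0.321  0.046]
plate_center 0.62 [ 31. 167.] [ 0.528 -0.5    0.043]
plate_center 0.62 [19. 12.] [ 0.296 -0.468  0.024]
plate_frost 0.96 [139. 173.] [ 0.545 -0.328  0.036]
plate_frost 0.72 [17. 14.] [ 0.3   -0.468  0.029]
plate_frost 0.57 [ 32. 170.] [ 0.533 -0.497  0.045]
blank_a_center 0.71 [122. 194.] [ 0.58  -0.362  0.039]
rack 0.72 [159. 168.] [ 0.541 -0.308  0.008]
stand 0.8 [315. 194.] [ 0.598 -0.033  0.008]
stand 0.64 [493.  10.] [0.314 0.257 0.008]
stand 0.62 [119.  36.] [ 0.331 -0.332  0.011]
stand_seat 0.8 [494.   8.] [0.314 0.254 0.015]
stand_seat 0.74 [313. 196.] [ 0.602 -0.038  0.01 ]
rack cam [ 0.44432113 -0.29189384  0.52244583] axis [ 0.20987281 -0.13771113 -0.96798195] 4.85
plate_center 0.6 [156. 100.] [ 0.268 -0.483  0.046]
plate_center 0.57 [339. 195.] [ 0.551 -0.328  0.051]
plate_center 0.5 [258. 233.] [ 0.532 -0.481  0.048]
plate_frost 0.81 [156. 100.] [ 0.269 -0.484  0.046]
plate_frost 0.54 [256. 233.] [ 0.531 -0.487  0.043]
blank_a_center 0.6 [330. 217.] [ 0.579 -0.362  0.036]
rack 0.88 [335. 184.] [ 0.541 -0.325  0.006]
stand 0.88 [258.  61.] [ 0.301 -0.32   0.011]
stand 0.7 [501. 116.] [ 0.596 -0.026  0.007]
stand_seat 0.88 [498. 120.] [ 0.6   -0.035  0.008]
stand_seat 0.68 [258.  60.] [ 0.299 -0.318  0.011]
```

View pics/w_stand.png

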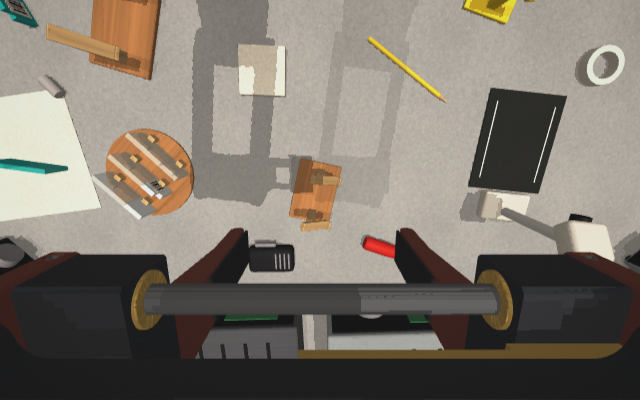

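View pics/w_rack.png

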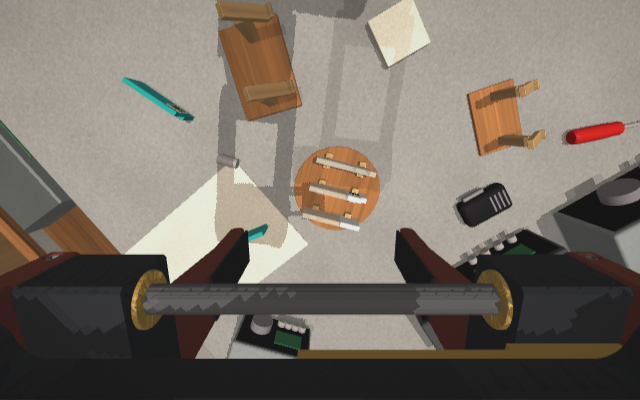

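In the wrist view the middle plate, near (355,195), shows the label marks at its right end. I'll look closer at the rack and the stand.

Run:
```python
from h import *
for n,p in(("rack2",(.58,-.36,.24)),("stand2",(.655,-.03,.27))):
    move_ptp(p,down(np.arctan2(p[1],p[0])+np.pi/2))
    k=capture("wrist"); np.savez(f"pics/w_{n}.npz",**k); cv2.imwrite(f"pics/w_{n}.png",k["image"])
    print(n,"cam",-k["R"].T@k["t"],current_clock())
    for q in("plate_center","plate_frost","blank_a_center","rack","stand"):
        for d in spot_in("wrist",q)[:4]:
            print(q,round(d["conf"],2),np.round(d["xy"]),np.round(world(k,d["xy"]),3))
def win(n,X):
    k=dict(np.load(f"pics/w_{n}.npz")); u,v=proj(k,X).astype(int); print(n,u,v)
    x0,y0=max(u-105,0),max(v-90,0); print(x0,y0)
    return cv2.resize(k["image"][y0:y0+180,x0:x0+210],(399,342),interpolation=cv2.INTER_CUBIC)
a=win("rack2",(.54,-.325,.03)); b=win("stand2",(.595,-.025,.05))
h=min(a.shape[0],b.shape[0]); cv2.imwrite("pics/c.png",np.hstack([a[:h],b[:h]]))
```

```text
rack2 cam [ 0.52295223 -0.32434342  0.40295297] 5.8417
plate_center 0.77 [95. 22.] [ 0.296 -0.476  0.045]
plate_center 0.63 [326. 152.] [ 0.549 -0.335  0.05 ]
plate_center 0.49 [328. 143.] [ 0.544 -0.328  0.004]
plate_frost 0.79 [329. 147.] [ 0.546 -0.328  0.05 ]
plate_frost 0.75 [96. 20.] [ 0.296 -0.474  0.046]
plate_frost 0.74 [198. 211.] [ 0.528 -0.512  0.047]
blank_a_center 0.75 [318. 184.] [ 0.578 -0.363  0.052]
rack 0.65 [327. 142.] [ 0.543 -0.328  0.007]
stand 0.83 [552.  54.] [ 0.599 -0.035  0.009]
stand 0.63 [232.  21.] [ 0.36 -0.35  0.01]
stand2 cam [ 0.58785324 -0.02820021  0.43223468] 7.425
plate_center 0.82 [ 91. 109.] [ 0.55  -0.323  0.041]
plate_frost 0.97 [ 92. 108.] [ 0.548 -0.324  0.038]
blank_a_center 0.95 [ 71. 135.] [ 0.581 -0.361  0.038]
rack 0.86 [122. 110.] [ 0.551 -0.308  0.006]
stand 0.72 [320. 134.] [ 0.595 -0.031  0.008]
rack2 328 140
223 50
stand2 324 133
219 43
```

View pics/c.png

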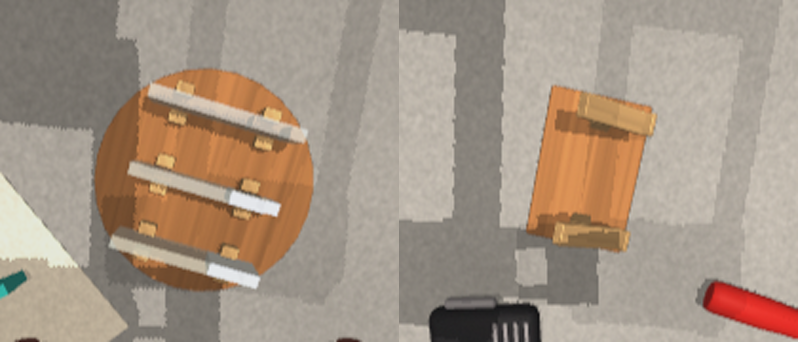

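Run:
```python
from h import *
k=dict(np.load("pics/w_rack2.npz")); W=cloud(k)
C=np.array([.545,-.328])
m=(np.hypot(W[...,0]-C[0],W[...,1]-C[1])<.085)&(W[...,2]>.044)&(W[...,2]<.058)
lab,n=cv2.connectedComponents(m.astype(np.uint8))[1],0
for i in range(1,lab.max()+1):
    P=W[lab==i]
    if len(P)<60: continue
    r=cv2.minAreaRect(P[:,:2].astype(np.float32)); (w,h)=r[1]
    e=np.linalg.svd(P[:,:2]-P[:,:2].mean(0),full_matrices=False)[2][0]; e*=np.sign(e[1])
    vv,uu=np.where(lab==i)
    print("plate",len(P),P.mean(0).round(4),"ctr",np.round(r[0],4),np.round(r[1],4),"e",e.round(3),np.degrees(np.arctan2(e[1],e[0])).round(1),"px",uu.mean(),vv.mean(),"zmed",np.median(P[:,2]))
k=dict(np.load("pics/w_stand2.npz")); W=cloud(k)
m=(np.hypot(W[...,0]-.595,W[...,1]+.025)<.09)&(W[...,2]>.03)&(W[...,2]<.16)
lab=cv2.connectedComponents(m.astype(np.uint8))[1]
for i in range(1,lab.max()+1):
    P=W[lab==i]
    if len(P)<40: continue
    c=P.mean(0); U,S,V=np.linalg.svd(P-c,full_matrices=False); nn=V[2]*np.sign(V[2][2])
    print("arm",len(P),c.round(4),"n",nn.round(3),"S",(S/np.sqrt(len(P))).round(4),"min",P.min(0).round(3),"max",P.max(0).round(3), "d1",V[0].round(3))
m=(np.hypot(W[...,0]-.595,W[...,1]+.025)<.09)&(W[...,2]>.004)&(W[...,2]<.016)&(k["image"][...,2].astype(int)-k["image"][...,0]>50)
r=cv2.minAreaRect(W[m][:,:2].astype(np.float32)); print("base",r,np.median(W[m][:,2]))
ks=[("w_rack",(335,195),40),("w_stand",(145,180),45),("side0",(385,270),40)]
o=[]
for n,(u,v),s in ks:
    im=np.load(f"pics/{n}.npz")["image"]; o.append(cv2.resize(im[v-s:v+s,u-s:u+s],(266,266),interpolation=cv2.INTER_CUBIC))
cv2.imwrite("pics/d.png",np.hstack(o))
```

```text
plate 666 [ 0.5182 -0.2933  0.0512] ctr [ 0.5186 -0.2928] [0.0998 0.0081] e [0.742 0.67 ] 42.1 px 342.1786786786787 109.57807807807808 zmed 0.0513691366638162
plate 536 [ 0.5466 -0.3319  0.0512] ctr [ 0.5468 -0.3319] [0.0896 0.0083] e [0.742 0.67 ] 42.1 px 326.63432835820896 148.63432835820896 zmed 0.051372756987944496
plate 605 [ 0.5821 -0.364   0.0509] ctr [ 0.5827 -0.3641] [0.1    0.0086] e [0.742 0.67 ] 42.1 px 319.5123966942149 187.28760330578513 zmed 0.05133155518891723
arm 577 [ 0.5616 -0.0147  0.08  ] n [0.96  0.009 0.279] S [0.0182 0.0062 0.0039] min [ 0.55  -0.038  0.032] max [0.573 0.012 0.1  ] d1 [ 0.195  0.695 -0.692]
arm 522 [ 0.6335 -0.0335  0.0789] n [-0.876  0.433  0.213] S [0.0181 0.0078 0.0039] min [ 0.623 -0.056  0.031] max [ 0.647 -0.007  0.099] d1 [-0.155 -0.67   0.726]
base ((0.5946764945983887, -0.034518539905548096), (0.07482089847326279, 0.1087782084941864), 75.3797836303711) 0.008463260087175779
```

View pics/d.png

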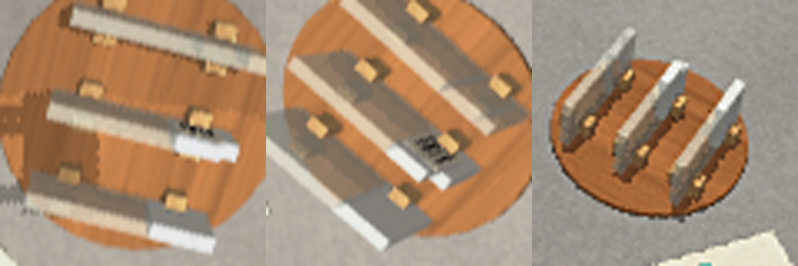

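The middle plate is the notched one: its visible top edge is 90 mm, against 100 mm for its neighbours. Its label is on the (-x,+y) face and its frosted end points along (0.742,0.67). Now I'll fit the stand seat and check that all the poses can be reached.

```bash
cat >> h.py <<'E'
U=np.array([0,0,1.])
PC=np.array([.5505,-.3286,.0285]); ex=np.array([.742,.67,0]); ex/=np.linalg.norm(ex)
a=np.radians(-14.6); sx=np.array([np.cos(a),np.sin(a),0]); sy=np.cross(U,sx)
B=np.array([.5947,-.0345,0])
sn=(sy+U)/2**.5; up=(U-sy)/2**.5        # slope normal, uphill
a=np.radians(-7.9); mx=np.array([np.cos(a),np.sin(a),0]); MC=np.array([.518,.3213,.004])
def q(y,z,flip=False):
    if flip: y=-y
    return Rn.from_matrix(np.c_[np.cross(y,z),y,z]).as_quat()
E
python3 - <<'E'
from h import *
k=dict(np.load("pics/w_stand2.npz")); W=cloud(k).reshape(-1,3)
W=W[(np.hypot(W[:,0]-.595,W[:,1]+.025)<.09)&(W[:,2]>.03)&(W[:,2]<.16)]
X=np.c_[(W-B)@sx,(W-B)@sy,W[:,2]]; nrm=(X[:,1]+X[:,2])/2**.5
for s in(-1,1):
    for lo,hi in((.06,.075),(.075,.085),(.085,.095)):
        i=(X[:,0]*s>0)&(X[:,2]>lo)&(X[:,2]<hi)
        print(s,lo,i.sum(),np.percentile(nrm[i],[10,50,75,90,98]).round(4))
    i=(X[:,0]*s>.0)&(X[:,2]>.075); print("x range",np.percentile(X[i,0],[1,50,99]).round(4))
    j=(X[:,0]*s>0); uh=(X[:,2]-X[:,1])/2**.5; print("uphill range",np.percentile(uh[j],[0,1,99,100]).round(4))
k=dict(np.load("pics/w_stand.npz")); print("mat centre px in wrist",proj(k,MC),"corners",[proj(k,MC+i*.085*mx+j*.065*np.cross(U,mx)).round().tolist() for i in(-1,1) for j in(-1,1)])
yp=np.cross(U,ex); S=B+[0,0,.081]
for n,p,y,z in(("pick",PC-.0105*U,yp,-U),("lift",PC+.1*U,yp,-U),("seat",S-.0105*up,sn,-up),("seat_above",S-.0105*up+.1*sn,sn,-up),
   ("regrasp",S-.015*sn,up,-sn),("regrasp_off",S+.1*sn,up,-sn),("mat",MC+U*(.12-.015),np.cross(mx,U),-U)):
    for f in(0,1):
        j=inverse_kinematics(p,q(y,z,f)); print(n,f,np.round(p,3),None if j is None else np.round(j,2))
E
```

```text
-1 0.06 214 [0.0645 0.0656 0.0673 0.071  0.0717]
-1 0.075 105 [0.0646 0.0653 0.0657 0.066  0.0664]
-1 0.085 133 [0.0635 0.0653 0.0657 0.0661 0.0664]
x range [-0.0444 -0.0373 -0.0306]
uphill range [0.019  0.0202 0.0755 0.0761]
1 0.06 191 [0.0597 0.0656 0.0671 0.0708 0.0717]
1 0.075 103 [0.0644 0.0654 0.0658 0.0662 0.0667]
1 0.085 115 [0.0629 0.0654 0.0657 0.066  0.0663]
x range [0.0314 0.0379 0.0451]
uphill range [0.0168 0.0201 0.0755 0.0759]
mat centre px in wrist [515.86221281 141.45893658] corners [[491.0, 86.0], [567.0, 94.0], [468.0, 185.0], [538.0, 192.0]]
pick 0 [ 0.55  -0.329  0.018] [-0.65  0.64  1.6  -0.    0.9  -2.95]
pick 1 [ 0.55  -0.329  0.018] [-0.65  0.64  1.6  -0.    0.9   0.19]
lift 0 [ 0.55  -0.329  0.128] [-0.65  0.51  1.52 -0.    1.12 -2.95]
lift 1 [ 0.55  -0.329  0.128] [-0.65  0.51  1.52 -0.    1.12  0.19]
seat 0 [ 0.597 -0.027  0.074] [-0.61  0.69  1.71  0.79  1.21 -2.4 ]
seat 1 [ 0.597 -0.027  0.074] [-0.61  0.69  1.71  0.79  1.21  0.74]
seat_above 0 [0.614 0.041 0.144] [-0.5   0.57  1.71  0.81  1.23 -2.25]
seat_above 1 [0.614 0.041 0.144] [-0.5   0.57  1.71  0.81  1.23  0.89]
regrasp 0 [ 0.592 -0.045  0.07 ] [ 0.22  0.78  1.48 -0.7   1.37  2.36]
regrasp 1 [ 0.592 -0.045  0.07 ] [ 0.22  0.78  1.48 -0.7   1.37 -0.78]
regrasp_off 0 [0.613 0.034 0.152] [ 0.32  0.73  1.33 -0.64  1.58  2.3 ]
regrasp_off 1 [0.613 0.034 0.152] [ 0.32  0.73  1.33 -0.64  1.58 -0.84]
mat 0 [0.518 0.321 0.109] [ 0.44  0.49  1.61 -0.    1.04  2.15]
mat 1 [0.518 0.321 0.109] [ 0.44  0.49  1.61 -0.    1.04 -0.99]
```

```bash
cat >> h.py <<'E'
S=B+.017*sy+.0815*U
E
python3 - <<'E'
from h import *
yp=np.cross(U,ex); qp=q(yp,-U,1); g=PC-.0105*U
move_gripper(.032)
move_ptp(g+.13*U,qp); servo_line(g+.06*U,rate=.2)
print("contact",servo_line(g,rate=.08,contact_N=6),current_position()-g)
move_gripper(0.0); print("gap",current_finger_gap(),current_grip_force(),current_force())
servo_line(g+.13*U,rate=.12); print("gap",current_finger_gap(),current_grip_force(),current_clock())
c=capture("side"); cv2.imwrite("pics/e.png",cv2.resize(c["image"][170:330,300:480],(540,480)))
qs=q(sn,-up,1); t=S-.0105*up+.002*up
move_ptp(t+.10*sn+.02*U,qs); servo_line(t+.03*sn,rate=.15)
print(current_clock(),current_force())
print("contact",servo_line(t-.003*sn,rate=.03,contact_N=3),(current_position()-t)@np.c_[sx,up,sn],current_force())
k=capture("wrist"); cv2.imwrite("pics/f.png",k["image"])
print(current_finger_gap(),current_clock())
E
```

```text
contact False [ 0.00026925 -0.00020799  0.00017909]
gap 0.0074912542679966675 29.995760321617126 [-1.39176065  0.1051777   2.22902472]
gap 0.007916720190378179 29.996176064014435 13.4167
15.5917 [ 0.78996871  0.5369516  -1.00108961]
contact True [-4.73120654e-05 -2.00081218e-04 -3.25432250e-04] [0.70072281 1.27930718 2.454576  ]
0.007939826132305153 16.575
```

View pics/f.png

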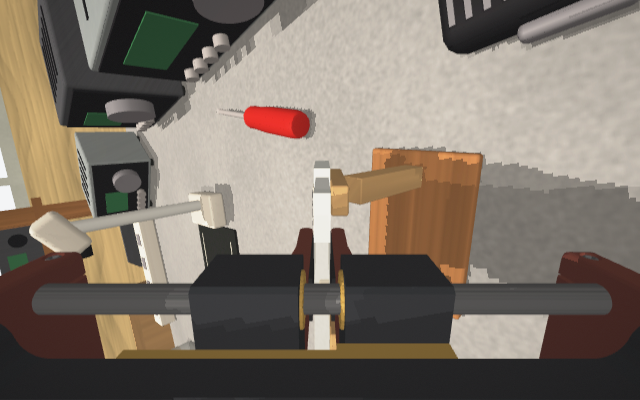

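The plate is held along the slope and touches the arms at the expected height, with the lip at its lower edge (340,190). I'll release it.

Run:
```python
from h import *
move_gripper(.026); sleep(.4)
t=current_position()
servo_line(t+.075*up,rate=.12); 
servo_line(current_position()+.13*U+.03*up,rate=.25)
c=capture("side"); o=c["image"][140:240,310:410]
qr=q(up,-sn,1)
move_gripper(.075)
move_ptp(S+.16*sn+.03*U,qr)
k=capture("wrist"); np.savez("pics/w_seat.npz",**k); print(current_clock())
for n in("plate_center","plate_frost"):
    for d in spot_in("wrist",n)[:3]:
        X=world(k,d["xy"]); print(n,round(d["conf"],2),np.round(d["xy"]),X.round(3),((X-S)@np.c_[sx,up,sn]).round(4))
W=cloud(k); L=(W-S)@np.c_[sx,up,sn]
m=(abs(L[...,2]-.004)<.003)&(abs(L[...,0])<.07)&(abs(L[...,1])<.04)
print(m.sum(),np.percentile(L[m],[1,50,99],axis=0).round(4))
cv2.imwrite("pics/g.png",np.hstack([cv2.resize(o,(350,400)),k["image"][:, 100:540]]))
```

```text
21.65
plate_center 0.77 [342. 187.] [ 0.6   -0.014  0.082] [ 0.0003 -0.0024  0.0037]
plate_center 0.67 [188.  67.] [ 0.259 -0.485  0.031] [-0.2114  0.3439 -0.4159]
plate_center 0.62 [210. 179.] [ 0.534 -0.472  0.038] [ 0.0517  0.2917 -0.3534]
plate_frost 0.85 [188.  65.] [ 0.254 -0.487  0.029] [-0.2156  0.3456 -0.4192]
plate_frost 0.72 [340. 185.] [ 0.598 -0.016  0.083] [-0.0015 -0.0002  0.0029]
plate_frost 0.65 [209. 180.] [ 0.534 -0.476  0.041] [ 0.0529  0.2958 -0.3536]
3140 [[-0.0483 -0.0247  0.0018]
 [-0.0024 -0.0011  0.0039]
 [ 0.0499  0.0217  0.0058]]
```

View pics/g.png

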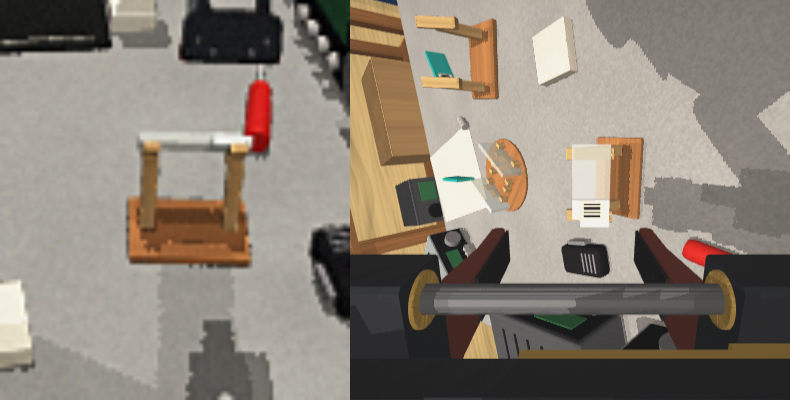

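The plate is seated with the label up and its frosted end at stand +x; the fitted offset is about 1.5 mm. I'll regrasp it across its width and carry it to the mat.

Run:
```python
from h import *
qr=q(up,-sn,1); t=S-.014*sn+.0005*up
servo_line(t+.08*sn,qr,rate=.2)
print("contact",servo_line(t,rate=.08,contact_N=6),(current_position()-t)@np.c_[sx,up,sn])
move_gripper(0.0); print("gap",current_finger_gap(),current_grip_force(),current_force())
servo_line(t+.06*sn+.01*U,rate=.1); servo_line(t+.06*sn+.1*U,rate=.15)
print("gap",current_finger_gap(),current_grip_force(),current_clock())
f=MC+(.12-.014)*U; qm=q(np.cross(mx,U),-U,1)
move_ptp(f+.06*U,qm); servo_line(f,rate=.1); sleep(.5)
print("gap",current_finger_gap(),current_grip_force(),current_clock(),current_position()-f)
k=capture("wrist"); W=cloud(k); L=(W-MC)@np.c_[mx,np.cross(U,mx),U]
m=(abs(L[...,2]-.124)<.012)&(abs(L[...,0])<.08)&(abs(L[...,1])<.024)
print(m.sum(),np.percentile(L[m],[1,50,99],axis=0).round(4))
c=capture("side"); o=c["image"][60:220,270:400]
cv2.imwrite("pics/h.png",np.hstack([cv2.resize(o,(325,400)),k["image"][:,100:540]]))
```

```text
contact False [ 3.81953757e-04 -9.42856742e-05  5.31488145e-04]
gap 0.044552759835561284 30.000464022159576 [0.1675462  1.35353035 0.68575597]
gap 0.044446682239937745 30.00003844499588 25.7833
gap 0.044804443397495716 29.99985694885254 28.225 [4.22947089e-05 5.79709470e-05 1.94913154e-04]
12143 [[-4.940e-02 -2.260e-02  1.209e-01]
 [-1.400e-02  1.000e-04  1.240e-01]
 [ 4.940e-02  2.210e-02  1.313e-01]]
```

View pics/h.png

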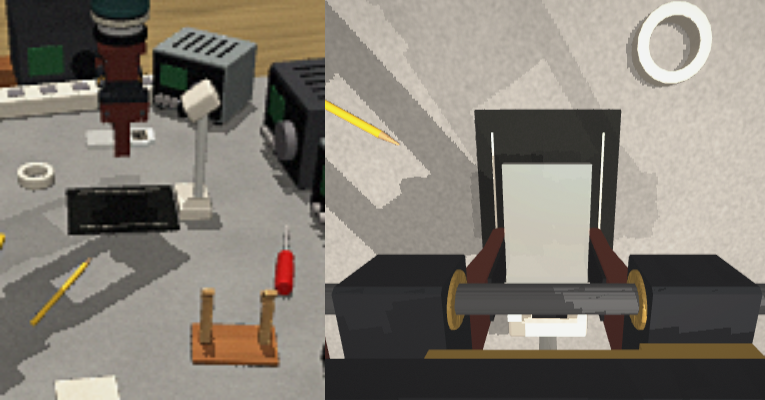

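The side view shows the plate held level above the mat, with the label end (140,135) towards the post. In the wrist view it is centred on the mat. I'm handing the job in.

```bash
python3 -c "
from bench import *
print(close_job(),current_clock())"
```

```text
the job is handed in; nothing more can be done
the job is handed in; nothing more can be done
```

I seated the notched plate on the smaller brown stand label up, let it go, and picked it up again; I handed in while holding it level about 12 cm above the mat with its frosted end to the post. The other two plates were left in the rack, and no verdict came back.

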